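# Seat a soil monolith in the bonding jig and hold it

## Task

Pick up the dark soil sample block by its resin block and stand it upright in the bonding jig, long side along the long fence, pushed fully home into the corner so that its metal carrier presses firmly against both steel fences at once while sitting flat on the jig plate. Finish while still holding it pressed there with the gripper, as for glue that is setting: do not let go. Keep it upright, and leave the pale sample, the capped pot, the tape roll and the blue-capped vial where they stand.

Things in the scene. Friction and masses are not known exactly. Their poses are not given: they have to be found in the camera images.
- dark_sample_mid (a point): Centre (half-way up, 30 mm above the underside) of the dark soil sample: nearly black soil cast in a clear resin block 56 x 34 mm, 50 mm tall, on an aluminium carrier plate 70 x 44 x 10 mm (total height 60 mm, 0.14 to 0.28 kg). x is along its 70 mm side, y along its 44 mm side, z up; half a turn about z makes no difference. Grip the resin across its 34 mm width in its upper half, more than 12 mm above the underside, so that the fingers stay above the fences.
- dark_sample: The dark soil sample as a whole (origin at the centre of its underside, same axes). Loose.
- jig_corner (a point): Inner corner of the jig, where both fence faces meet the plate's top, 14 mm above the table. In its frame (z up) the stop fence's face is the plane x = 0 and the long fence's face is y = 0; the free space is at -x and -y, so the sample is pushed toward +x and +y. Seated, the sample's centre is at x -35, y -22, z +30 mm of this point, its x axis along the jig's x (either way round).
- jig: The bonding jig: bare aluminium plate 130 (x) x 150 (y) x 14 mm, fixed to the table at a varying place and yaw, with two steel fences on it; plate and fences are slippery (friction about 0.2). Origin: centre of its underside; the inner corner of the fences is at x +40, y +50, z +14 mm from it.
- stop_fence: The short steel fence of the jig, a bar 14 x 62 x 10 mm (stands 10 mm above the plate) that runs along the jig's y; meets the 44 mm end of the sample. Origin: centre of its underside. Rigid and fixed to the jig.
- long_fence: The long steel fence of the jig, a bar 14 x 90 x 10 mm (stands 10 mm above the plate) that runs along the jig's x; meets the 70 mm side of the sample. Origin: centre of its underside; its own y axis runs along the bar. Rigid and fixed to the jig. There is a small gap between the ends of the two fences.
- pale_sample_mid (a point): Centre of the other sample block, of sand-coloured soil, same shape and size as the dark one, standing nearby; the two may have swapped places. Leave it alone.
- soil_pot_1: Loose small soil pot with a white lid, 75 x 81 x 50 mm, origin at the centre of its underside. A bystander.
- tape_roll: Loose roll of brown tape lying flat, 96 x 95 x 25 mm, origin at the centre of its underside. A bystander.
- vial_3: Loose upright vial with a blue cap, 26 mm wide, 58 mm tall, origin at the centre of its underside. A bystander.

How it is judged:
On the way:
1. the dark sample is picked up, clear of the table (height (world z) of dark_sample_mid above 0.055 m and contact force between the fingers and dark_sample above 1 N), for 0.2 s.
At the end, for the whole second after the job is handed in: The dark sample stands upright and square to the fences (0.04 rad), flat on the jig plate, within 2.5 mm of the seated place each way (1.7 mm upward), at rest, pressing on each fence with more than 1.5 N, with the gripper's fingers still on it (more than 1.5 N) (x of dark_sample_mid in the frame of jig_corner between -0.0375 and -0.0325 m and y of dark_sample_mid in the frame of jig_corner between -0.0245 and -0.0195 m and z of dark_sample_mid in the frame of jig_corner between 0.0275 and 0.0317 m and angle between dark_sample_mid's own z axis and vertical below 0.04 rad and angle between the x axis of dark_sample_mid and the x axis of jig_corner, either way round below 0.04 rad and contact force between dark_sample and stop_fence above 1.5 N and contact force between dark_sample and long_fence above 1.5 N and contact force between the fingers and dark_sample above 1.5 N and linear speed of dark_sample below 0.01 m/s); the arm keeps its last pose, push and grip.
It fails at once if a neighbour (the pale sample) is pushed more than 30 mm from its place (distance of pale_sample_mid from where it was at the start of the episode above 0.03 m).
It fails at once if a neighbour (the capped soil pot) is pushed more than 30 mm from its place (distance of soil_pot_1 from where it was at the start of the episode above 0.03 m).
It fails at once if a neighbour (the tape roll) is pushed more than 30 mm from its place (distance of tape_roll from where it was at the start of the episode above 0.03 m).
It fails at once if a neighbour (the vial) is pushed more than 30 mm from its place (distance of vial_3 from where it was at the start of the episode above 0.03 m).
It fails at once if the dark sample is tipped more than about 35 degrees from upright (angle between dark_sample_mid's own z axis and vertical above 0.6 rad).
It also fails if it takes over 54 s, if anything falls off the work surface, if the arm or the gripper's body presses on something with over 40 N, if the wrist force passes 120 N, or if a joint passes its speed limit or range.

## Robot

A 6-joint arm with a two-finger parallel gripper is mounted at the origin on a cart in front of the work surface, level with it; the furniture and walls round the work are solid. World frame = base frame: x ahead of the robot, y to its left, z up, the work surface at z = 0. Lengths are in m, angles in rad, forces in N, time in s.
With the tool pointing down it reaches from about 0.35 to 0.975 m from the base axis. Payload 4.9 kg.
Tool frame: the origin (TCP) lies at the very end of the fingers, on their centre line; the grasp point (between the pads) lies 19 mm behind it (manip.grasp_offset is the distance from the TCP to the grasp point, in m); z points along the fingers, y is the line along which they close (so a half turn about z gives the same grasp; the last joint's range is limited). The gripper opens to 85 mm and grips with 20 to 120 N. Pads are 22 mm wide; open, the fingers measure 114 mm over their backs; the gripper's body (76 mm by 85 mm) begins 54 mm behind the grasp point. The pads swing forward as they close: fully open they stand 13 mm farther back than shut.
Start: joints at [-1.463, 0.053, 1.613, -0, 1.476, -0.119], TCP at [0.141, -0.609, 0.231] pointing down, gripper open.
Joint ranges: [-3.01, 3.01], [-1.01, 2.22], [0.06, 2.58], [-1.02, 4.17], [0.09, 2.62], [-3.14, 3.14]. Speed limits (rad/s): [2.57, 2.57, 3.14, 3.14, 3.14, 3.14].

## Interface

Orientations are given as a unit quaternion [w, x, y, z].
In Python, from plant import manip, eyes, job_done, models gives the robot as it stands.
- The arm moves only by the tool servo_tool, never from a script. Its argument "motion" is one flat list of numbers, 5 for each row, row after row: the opening, from -1 (shut) to 1 (fully open), then the shift along the tool's x, y, z normalised to -1 to 1, where 1 is 120 mm, then the turn about the tool's z normalised to -1 to 1, where 1 is 45 degrees. A call has 1 to 5 rows; each row is the pose to reach, as a shift and turn from the pose commanded when the call began, along the tool's axes at that moment; what a row does not reach only later rows make up. A row lasts 1/8 s, in which the tool goes at most 62.5 mm and 10.7 degrees, less where a joint would pass 70% of its speed; a pose out of reach is approached as far as the arm can. A call with a number of a shift or a turn outside -1 to 1 is refused whole. A call with a gripper value outside its range is refused whole. The fingers move at their own pace and stop on an object; the grip force is fixed at half the most. Time passes only in rows, so rows that repeat a pose let the fingers close. It gives the time, the measured TCP pose, the force, the opening and the grip force at its end, in the units of the state.
- manip.state(): the state, without advancing time (a new reading comes with each control period).
- eyes.grab_frame(name): name is "scene" or "top"; returns (picture, depth): 480x640x3 uint8, red, green, blue; 480x640 float32, m along the optical axis (not along the pixel's ray), 0 where there is no reading.
- eyes.camera_params(name): a dict with "fov_y" (degrees; the focal length in pixels is half the picture's height over the tangent of half this angle, whatever the lens; pixels are square), "cx", "cy" (the principal point, pixels), "D" ([k1, k2, p1, p2, k3] as OpenCV has them; the pictures are not rectified), "pose" (4x4, takes a point from camera to world coordinates). Camera axes: x right, y up, looking along -z (the intrinsics and any distortion apply to the point x, -y, -z); pixel columns grow to the right and rows downward; lengths in m; the calibration is good to about 2 mm. A picture is of the moment at which its call begins. camera_params takes no time and is no camera call.
- job_done(): hands the job in; it is judged then, once.
Trained networks look in the newest picture that a camera, given by its name, has taken for a name from the list of things; names that differ only in an ending like _2 or _b are one class to them, and where a whole thing is asked for, a point or a joint stands for the part that bears it (a point fixed in the world has none). Each returns a list of dicts, best first, with "p" (0 to 1); they miss things now and then, are a little off and sometimes report something else, mostly with a low value. They report only what shows in the picture. A call takes as long as a camera call.
- models.regions_of(camera, label): "mask" (480x640 bool, what is visible of it) and "pixel" ([column, row] in pixels, amid what is visible of it).
The state is a dict: "time": time; "joint_pos": joint angles; "joint_vel": joint speeds; "joint_efforts": joint torques, N m; "tool_pos": TCP position; "tool_rot": TCP orientation; "contact_force": force on the tool from outside, world axes, zero at the start; "ft_torque": the same for the moment, N m; "gripper_width": opening from 0.0 (shut) to 1.0 (fully open); "grasp_force": force on a finger pad.
Only numpy, scipy, OpenCV 4.12 (cv2) and the standard library are available. Lean on these libraries where they do the work, as an engineer would, in place of code of your own. Each camera call takes 0.05 s, during which the arm holds its last target. There are 200 camera calls.

## Working session

There is one attempt and no reset: what is moved stays moved. The work goes in short steps, Python scripts to look and compute and a tool call to move; the robot and the scene stay as the last step left them, time stands still between calls to the robot, and variables do not carry over. Pictures are saved under pics/ and viewed, at most 10 in all, crops included, and the job is handed in when it is done.

Besides the shell and the picture viewer there is one more tool, called after "Request:" by a JSON object that holds its "method" and its "body", one argument or row to a line. servo_tool: Moves the arm, as the interface text tells. Its arguments: {"type":"object","properties":{"motion":{"type":"array","items":{"type":"number","minimum":-1,"maximum":1}}},"required":["motion"]}

```bash
mkdir -p pics
cat > h.py <<'E'
import numpy as np, cv2
from plant import manip, eyes, job_done, models
def cloud(n):
    im,d=eyes.grab_frame(n); p=eyes.camera_params(n)
    f=240/np.tan(np.radians(p["fov_y"])/2)
    K=np.array([[f,0,p["cx"]],[0,f,p["cy"]],[0,0,1]])
    u,v=np.meshgrid(np.arange(640.),np.arange(480.))
    q=cv2.undistortPoints(np.stack([u.ravel(),v.ravel()],1)[:,None],K,np.array(p["D"],float))[:,0].reshape(480,640,2)
    P=np.stack([q[...,0]*d,-q[...,1]*d,-d,np.ones_like(d)],-1)@np.array(p["pose"]).T
    P=P[...,:3]; P[d<=0]=np.nan
    return im,P
E
python3 - <<'E'
from h import *
ims=[]
for n in ("scene","top"):
    im,P=cloud(n); np.save(n+".npy",P); cv2.imwrite(n+".png",im[...,::-1]); cv2.imwrite(f"pics/{n}0.png",im[...,::-1])
    print(n,np.array(eyes.camera_params(n)["pose"]).round(3).tolist(), eyes.camera_params(n)["D"])
    for l in ["dark_sample","pale_sample_mid","jig","stop_fence","long_fence","jig_corner","soil_pot_1","tape_roll","vial_3"]:
        for r in models.regions_of(n,l)[:2]:
            m=r["mask"]; Q=P[m]; Q=Q[~np.isnan(Q[:,0])]
            np.save(f"m_{n}_{l}.npy",m) if r is not None else 0
            print(l,round(r["p"],2),np.round(r["pixel"]),m.sum(),np.round(np.median(Q,0),3) if len(Q) else None, np.round(np.percentile(Q,[2,98],axis=0),3).tolist() if len(Q) else None)
print(manip.state())
E
```

```text
scene [[-0.821, 0.347, -0.453, -0.04], [-0.57, -0.486, 0.662, 0.87], [0.009, 0.802, 0.597, 0.761], [0.0, 0.0, 0.0, 1.0]] [0.0280143 0.        0.        0.        0.       ]
dark_sample 0.9 [250. 293.] 1011 [0.503 0.292 0.037] [[0.48, 0.266, 0.001], [0.545, 0.305, 0.061]]
dark_sample 0.51 [366. 207.] 193 [ 0.49  -0.143  0.022] [[0.451, -0.16, 0.013], [0.531, -0.123, 0.026]]
pale_sample_mid 0.82 [322. 244.] 792 [0.468 0.075 0.035] [[0.445, 0.044, -0.001], [0.512, 0.096, 0.061]]
jig 0.64 [364. 200.] 1593 [ 0.517 -0.181  0.013] [[0.447, -0.273, 0.002], [0.592, -0.11, 0.025]]
stop_fence 0.58 [342. 197.] 81 [ 0.557 -0.159  0.022] [[0.546, -0.189, 0.012], [0.574, -0.136, 0.026]]
stop_fence 0.53 [250. 293.] 1038 [0.502 0.292 0.038] [[0.48, 0.264, -0.0], [0.544, 0.306, 0.061]]
long_fence 0.53 [366. 207.] 160 [ 0.491 -0.143  0.022] [[0.455, -0.159, 0.013], [0.53, -0.125, 0.026]]
jig_corner 0.58 [364. 202.] 1577 [ 0.517 -0.18   0.013] [[0.447, -0.268, 0.003], [0.59, -0.109, 0.025]]
soil_pot_1 0.67 [215. 358.] 1555 [0.443 0.46  0.045] [[0.413, 0.42, 0.004], [0.481, 0.491, 0.051]]
tape_roll 0.73 
[... 1388 characters left out ...]
nt_pos': array([-1.46299013e+00,  5.27046403e-02,  1.61289865e+00, -1.43343386e-06,
        1.47600294e+00, -1.19008682e-01]), 'joint_vel': array([-0.00047395,  0.00051224,  0.00029543,  0.00060899,  0.00010359,
        0.00046515]), 'joint_efforts': array([ 6.99643624e-04, -3.93689704e+01, -3.70472324e+01, -1.71272568e-04,
        3.91097064e-04,  2.30249083e-05]), 'tool_pos': array([ 0.14053961, -0.60897434,  0.2313015 ]), 'tool_rot': array([-6.79359272e-06,  9.93576258e-01,  1.13164571e-01, -6.75456987e-07]), 'contact_force': array([-0.3907579 , -0.27851624,  0.27548671]), 'ft_torque': array([-0.02666268,  0.03850665, -0.02134557]), 'grasp_force': 0.0, 'gripper_width': 1.0009362153053332}
```

Run:
```python
import numpy as np,cv2
a=cv2.imread("scene.png")[130:430,170:520];b=cv2.imread("top.png")[160:360,140:500]
a=cv2.resize(a,(600,514));b=cv2.resize(b,(720,400))
cv2.imwrite("pics/b.png",b);cv2.imwrite("pics/a.png",a)
def rect(Q,name):
    c,s,an=cv2.minAreaRect((Q[:,:2]*1000).astype(np.float32))
    print(name,len(Q),np.round(c,1),np.round(s,1),round(an,1),"z",np.round(np.median(Q[:,2]),4))
for n in("scene","top"):
    P=np.load(n+".npy").reshape(-1,3)
    def sel(x0,x1,y0,y1,z0,z1):
        return P[(P[:,0]>x0)&(P[:,0]<x1)&(P[:,1]>y0)&(P[:,1]<y1)&(P[:,2]>z0)&(P[:,2]<z1)]
    print(n,"table z",np.round(np.median(sel(.3,.7,.1,.25,-.02,.02)[:,2]),4))
    rect(sel(.46,.57,.23,.33,.052,.07),"dark top"); rect(sel(.46,.57,.23,.33,.004,.07),"dark all")
    rect(sel(.43,.54,.01,.12,.052,.07),"pale top");rect(sel(.43,.54,.01,.12,.004,.07),"pale all")
    J=sel(.43,.62,-.29,-.09,.006,.04); rect(J,"jig")
    F=J[J[:,2]>.0205]; rect(F,"fences"); 
    L=F[F[:,0]<.535]; rect(F[(F[:,0]<.53)],"long"); rect(F[F[:,0]>.545],"stop")
    # occupancy map for fences
    H,_,_=np.histogram2d(F[:,0],F[:,1],bins=[np.arange(.45,.61,.008),np.arange(-.24,-.1,.008)])
    print(H.astype(int))
```

```text
scene table z -0.001
dark top 371 [515.3 280.1] [36.7 59.2] 79.4 z 0.0587
dark all 978 [515.  281.1] [44.5 71.4] 77.6 z 0.0403
pale top 269 [480.9  64.3] [35.1 59.2] 58.1 z 0.0586
pale all 742 [481.1  64.3] [45.4 74.5] 57.0 z 0.0389
jig 1507 [ 522.9 -192.1] [130.1 157. ] 21.8 z 0.0132
fences 189 [ 519.2 -148.6] [ 62.  136.6] 75.8 z 0.0228
long 118 [ 491.6 -143.9] [87.2 19.8] 20.9 z 0.0227
stop 65 [ 561.4 -164. ] [14.3 64.6] 21.8 z 0.0233
[[ 0  0  0  0  0  0  0  0  0  3  7  2  0  0  0  0  0]
 [ 0  0  0  0  0  0  0  0  0  2  6  5  0  0  0  0  0]
 [ 0  0  0  0  0  0  0  0  0  0  7  3  2  0  0  0  0]
 [ 0  0  0  0  0  0  0  0  0  0  3  7  2  0  0  0  0]
 [ 0  0  0  0  0  0  0  0  0  0  3  6  2  0  0  0  0]
 [ 0  0  0  0  0  0  0  0  0  0  1  3 10  0  0  0  0]
 [ 0  0  0  0  0  0  0  0  0  0  0  1  5  2  0  0  0]
 [ 0  0  0  0  0  0  0  0  0  0  0  1  4  6  0  0  0]
 [ 0  0  0  0  0  0  0  0  0  0  0  0  2  8  3  0  0]
 [ 0  0  0  0  0  0  0  0  0  0  0  0  2  4  3  1  0]
 [ 0  0  0  0  0  0  0  0  0  0  0  0  1  3  2  0  0]
 [ 0  0  0  0  0  0  0  0  0  0  0  0  0  0  0  0  0]
 [ 0  0  0
[... 812 characters left out ...]
 0 0 0 0 0 0 1 0 2 7 0 0 0 0 0 0]
 [0 0 0 0 0 0 0 0 1 2 4 1 0 0 0 0 0]
 [0 0 0 1 0 0 0 0 0 0 7 3 0 0 0 0 0]
 [0 0 0 0 0 0 0 0 0 0 7 5 0 0 0 0 0]
 [0 0 0 0 0 0 0 1 0 0 4 7 3 0 0 0 0]
 [0 0 0 0 0 0 1 0 0 0 0 7 4 0 0 0 0]
 [0 0 0 0 0 0 0 0 1 0 0 3 6 1 0 0 0]
 [0 0 0 0 0 1 0 0 0 0 0 2 9 5 0 0 0]
 [0 0 0 0 1 0 0 0 0 0 0 0 7 8 0 0 0]
 [0 0 0 0 0 0 0 0 0 0 0 0 4 6 2 0 0]
 [0 0 0 0 0 0 0 0 0 0 0 0 0 6 2 0 0]
 [0 1 0 0 0 0 0 0 0 0 1 1 0 0 0 0 0]
 [0 0 0 0 0 1 1 0 0 0 1 3 5 0 0 0 0]
 [0 1 0 0 0 0 0 1 1 3 9 7 4 2 0 0 0]
 [0 0 0 0 0 0 4 5 7 6 5 1 0 0 0 0 0]
 [0 0 0 0 0 0 7 7 4 2 2 0 0 0 0 0 0]
 [0 1 0 0 0 0 2 1 0 0 0 0 0 0 0 0 0]
 [0 0 0 0 0 0 0 0 0 0 0 0 0 0 0 0 0]
 [0 0 0 0 0 0 0 0 0 0 0 0 0 0 0 0 0]]
```

View pics/a.png

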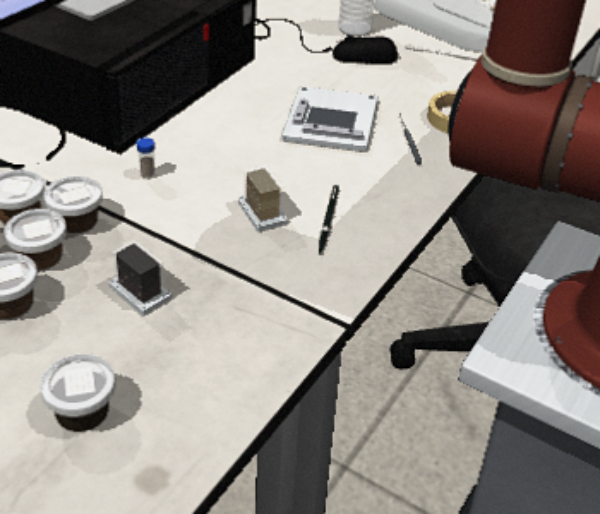

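View pics/b.png

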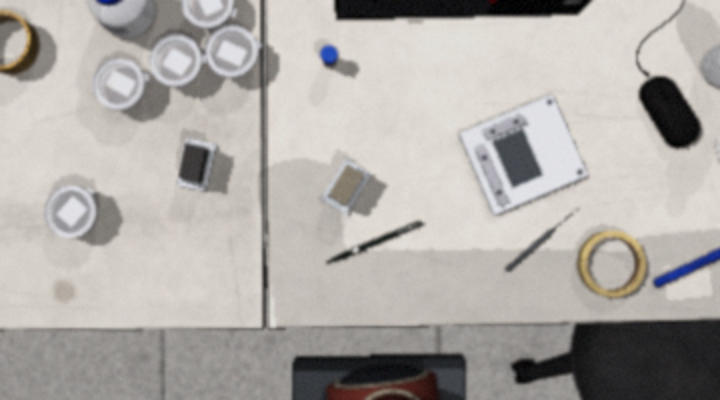

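The scene crop shows the dark block near (140,277) and the jig at (330,118), with the pale block between them at (262,198). The top crop agrees: dark (195,163), jig (523,155), with the fences on its +x and +y sides. I estimate the dark block at about (0.5165, 0.2805) m with its long axis at −12°, and the jig yaw at about +21.5°. I'll move now.

Request:
{"method": "servo_tool", "body": {
  "motion": [1,0.5,-0.5,0,0.2,1,0.8,-0.8,0,0.4,1,1,-1,0,0.55,1,1,-1,0,0.55]
}}

```text
time: 1.5
tool_pos: [0.2318, -0.4632, 0.2315]
tool_rot: [0.0, 0.995, -0.101, 0.0]
contact_force: [0.0, 0.5, -0.3]
gripper_width: 1.0
grasp_force: 0.0
```

Request:
{"method": "servo_tool", "body": {
  "motion": [1,0.5,-0.5,0,0,1,0.8,-0.8,0,0,1,1,-1,0,0,1,1,-1,0,0]
}}

```text
time: 2.0
tool_pos: [0.374, -0.3715, 0.2314]
tool_rot: [0.0, 0.995, -0.1, 0.0]
contact_force: [-0.3, -0.8, 1.0]
gripper_width: 0.998
grasp_force: 0.0
```

```bash
cat >> h.py <<'E'
from scipy.spatial.transform import Rotation as R
def goto(x,y,z,yaw):
    s=manip.state(); w,a,b,c=s["tool_rot"]; M=R.from_quat([a,b,c,w]).as_matrix()
    cur=np.degrees(np.arctan2(M[1,0],M[0,0])); d=M.T@(np.array([x,y,z])-s["tool_pos"])
    print("t",round(s["time"],2),"pos",s["tool_pos"].round(4),"yaw",cur.round(2),"tilt",M[:,2].round(4),"F",s["contact_force"].round(1),"g",round(s["gripper_width"],3),s["grasp_force"])
    print("shift",(d/.12).round(3),"turn",round(-(yaw-cur)/45,3))
E
python3 - <<'E'
from h import *
goto(.5165,.2805,.23,-12)
# model fit of jig: fences' top mask from z
from scipy.optimize import minimize
for n in("scene","top"):
    P=np.load(n+".npy").reshape(-1,3); P=P[~np.isnan(P[:,0])]
    P=P[(abs(P[:,0]-.525)<.13)&(abs(P[:,1]+.19)<.13)]
    z=P[:,2]
    plate=(abs(z-.0135)<.004); ground=z<.005
    fen=(z>.0205)
    def cost(p):
        c,s=np.cos(p[2]),np.sin(p[2]); d=P[:,:2]-p[:2]; u=d[:,0]*c+d[:,1]*s; v=-d[:,0]*s+d[:,1]*c  # corner frame
        pu,pv=u+40e-3,v+50e-3
        sd=lambda u,v,a,b: np.maximum(abs(u)-a,abs(v)-b)
        A=1/(1+np.exp(np.clip(sd(pu,pv,.065,.075)/.0015,-50,50)))
        # fence band: outside L
        l1=np.maximum(-u-.1,np.maximum(u+.005,abs(v-.007)-.007)); l2=np.maximum(abs(u-.007)-.007,np.maximum(v+.002,-v-.07))
        B=1/(1+np.exp(np.clip(np.minimum(l1,l2)/.0015,-50,50)))
        return ((A-(z>.007))**2).sum()+2*((B[fen]-1)**2).sum()
    r=minimize(cost,[.542,-.131,.375],method="Nelder-Mead",options=dict(xatol=1e-5,fatol=1e-4,initial_simplex=np.array([[.542,-.131,.375],[.55,-.131,.375],[.542,-.125,.375],[.542,-.131,.42]])))
    print(n,r.x.round(4),np.degrees(r.x[2]).round(2),r.fun)
E
```

```text
t 2.0 pos [ 0.374  -0.3715  0.2314] yaw -11.5 tilt [ 1.e-04 -2.e-04 -1.e+00] F [-0.3 -0.8  1. ] g 0.998 0.0
shift [ 0.08  -5.561  0.01 ] turn 0.011
scene [ 0.5438 -0.1329  0.3762] 21.55 330.9609405325561
top [ 0.5449 -0.1326  0.3827] 21.93 318.57756391593693
```

Request:
{"method": "servo_tool", "body": {
  "motion": [1,0,-0.4,0,0,1,0,-0.8,0,0,1,0,-1,0,0]
}}

```text
time: 2.38
tool_pos: [0.3965, -0.2544, 0.2314]
tool_rot: [0.0, 0.995, -0.102, 0.0]
contact_force: [-0.3, -0.9, -0.2]
gripper_width: 0.998
grasp_force: 0.0
```

Request:
{"method": "servo_tool", "body": {
  "motion": [1,0,-0.5,0,0,1,0,-1,0,0]
}}

```text
time: 2.62
tool_pos: [0.4212, -0.1374, 0.2316]
tool_rot: [0.0, 0.995, -0.104, 0.0]
contact_force: [1.0, 0.9, 0.2]
gripper_width: 1.004
grasp_force: 0.0
```

Request:
{"method": "servo_tool", "body": {
  "motion": [1,0,-0.5,0,0,1,0,-1,0,0]
}}

```text
time: 2.88
tool_pos: [0.4462, -0.0195, 0.2317]
tool_rot: [0.0, 0.995, -0.103, 0.001]
contact_force: [1.3, 0.9, 0.7]
gripper_width: 0.999
grasp_force: 0.0
```

Request:
{"method": "servo_tool", "body": {
  "motion": [1,0,-0.5,0,0,1,0,-1,0,0]
}}

```text
time: 3.12
tool_pos: [0.4711, 0.0982, 0.2318]
tool_rot: [0.0, 0.995, -0.103, 0.001]
contact_force: [0.8, 0.0, 1.1]
gripper_width: 0.998
grasp_force: 0.0
```

Request:
{"method": "servo_tool", "body": {
  "motion": [1,0,-0.5,0,0,1,0.04,-0.8,0,0,1,0.08,-1,0,0.01,1,0.08,-1,0,0.01]
}}

```text
time: 3.62
tool_pos: [0.5051, 0.2131, 0.2311]
tool_rot: [0.0, 0.994, -0.106, -0.0]
contact_force: [-0.1, -0.6, 0.2]
gripper_width: 1.001
grasp_force: 0.0
```

Run:
```python
from h import *
goto(.5165,.2805,.12,-12)
```

```text
t 3.62 pos [0.5051 0.2131 0.2311] yaw -12.15 tilt [-3.e-04 -7.e-04 -1.e+00] F [-0.1 -0.6  0.2] g 1.001 0.0
shift [-0.025 -0.57   0.925] turn -0.003
```

Request:
{"method": "servo_tool", "body": {
  "motion": [1,0,-0.4,0.2,0,1,-0.02,-0.57,0.5,0,1,-0.02,-0.57,0.8,0,1,-0.02,-0.57,0.92,0,1,-0.02,-0.57,0.92,0]
}}

```text
time: 4.25
tool_pos: [0.516, 0.2793, 0.1201]
tool_rot: [0.001, 0.994, -0.107, -0.001]
contact_force: [-0.5, -0.0, 0.5]
gripper_width: 0.997
grasp_force: 0.0
```

Run:
```python
from h import *
goto(.5165,.2805,.024,-12)
im,P=cloud("top"); cv2.imwrite("pics/t2.png",cv2.resize(im[180:300,180:300,::-1],(480,480)))
```

```text
t 4.25 pos [0.516  0.2793 0.1201] yaw -12.29 tilt [-0.0017 -0.001  -1.    ] F [-0.5 -0.   0.5] g 0.997 0.0
shift [ 0.003 -0.012  0.801] turn -0.006
```

View pics/t2.png

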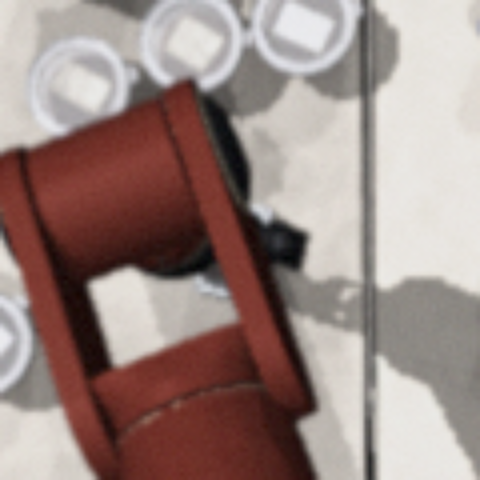

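The arm hides the block from above: only a finger at (285,240) and the carrier edge at (210,280) show, which fits straddling the block. Next I descend and close.

Request:
{"method": "servo_tool", "body": {
  "motion": [1,0,-0.01,0.3,0,1,0,-0.01,0.55,0,1,0,-0.01,0.7,0,1,0,-0.01,0.8,0,1,0,-0.01,0.8,0]
}}

```text
time: 4.92
tool_pos: [0.5165, 0.2819, 0.0249]
tool_rot: [0.0, 0.994, -0.106, -0.0]
contact_force: [-0.8, -0.3, 0.6]
gripper_width: 0.998
grasp_force: 0.0
```

Request:
{"method": "servo_tool", "body": {
  "motion": [-0.1,0,0,0,0,-0.4,0,0,0,0,-1,0,0,0,0,-1,0,0,0,0,-1,0,0,0,0]
}}

```text
time: 5.55
tool_pos: [0.5171, 0.2822, 0.0258]
tool_rot: [-0.0, 0.994, -0.106, 0.001]
contact_force: [0.7, -0.7, 4.3]
gripper_width: 0.391
grasp_force: 61.1
```

Request:
{"method": "servo_tool", "body": {
  "motion": [-1,0,0,0,0,-1,0,0,0,0,-1,0,0,0,0]
}}

```text
time: 5.92
tool_pos: [0.5171, 0.2822, 0.0258]
tool_rot: [-0.0, 0.994, -0.106, 0.001]
contact_force: [-1.3, -1.1, 5.5]
gripper_width: 0.39
grasp_force: 61.2
```

Request:
{"method": "servo_tool", "body": {
  "motion": [-1,0,0,-0.1,0,-1,0,0,-0.3,0,-1,0,0,-0.6,0,-1,0,0,-0.9,0,-1,0,0,-0.9,0]
}}

```text
time: 6.55
tool_pos: [0.5182, 0.2828, 0.1362]
tool_rot: [-0.002, 0.994, -0.106, 0.003]
contact_force: [0.1, 1.0, -2.0]
gripper_width: 0.391
grasp_force: 60.4
```

Request:
{"method": "servo_tool", "body": {
  "motion": [-1,0,0.3,0,-0.2,-1,0,0.6,0,-0.4,-1,0,0.9,0,-0.6,-1,0,1,0,-0.75,-1,0,1,0,-0.75]
}}

```text
time: 7.18
tool_pos: [0.4895, 0.1638, 0.1304]
tool_rot: [-0.0, 0.983, 0.185, -0.002]
contact_force: [0.0, -0.1, -3.4]
gripper_width: 0.391
grasp_force: 60.8
```

Run:
```python
from h import *
c,s=np.cos(np.radians(21.7)),np.sin(np.radians(21.7))
q=lambda u,v:(.544+u*c-v*s,-.1325+u*s+v*c)
goto(*q(-.047,-.034),.12,21.7); print(q(-.047,-.034))
s=manip.state(); print(s["ft_torque"])
im,P=cloud("scene"); t=s["tool_pos"]
cv2.imwrite("pics/s2.png",cv2.resize(im[150:390,150:450,::-1],(750,600)))
D=models.regions_of("scene","dark_sample")[:1]
for r in D:
    Q=P[r["mask"]];Q=Q[~np.isnan(Q[:,0])]; print(r["p"],r["pixel"],np.percentile(Q,[2,50,98],axis=0).round(3))
```

```text
t 7.17 pos [0.4895 0.1638 0.1304] yaw 21.38 tilt [-3.8e-03 -4.0e-04 -1.0e+00] F [ 0.  -0.1 -3.4] g 0.391 60.83143472671509
shift [-0.867  2.751  0.087] turn -0.007
(np.float64(0.5129021588852096), np.float64(-0.1814686050240279))
[ 0.02100163  0.00448058 -0.01138014]
0.97 [298.3, 232.6] [[0.455 0.138 0.105]
 [0.473 0.175 0.127]
 [0.514 0.195 0.165]]
```

View pics/s2.png

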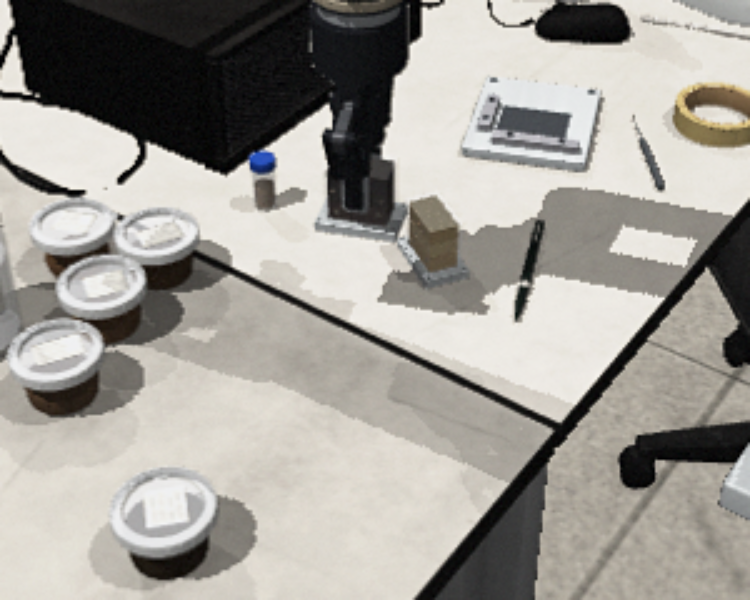

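The block is held upright and clear of everything at (360,190) in the crop, and it passes well above the pale block. I carry it to the jig.

Request:
{"method": "servo_tool", "body": {
  "motion": [-1,-0.1,0.4,0,0,-1,-0.2,0.8,0,0,-1,-0.3,1,0,0,-1,-0.3,1,0,0]
}}

```text
time: 7.78
tool_pos: [0.5016, 0.0392, 0.1323]
tool_rot: [-0.0, 0.983, 0.185, -0.0]
contact_force: [0.6, 0.5, -2.4]
gripper_width: 0.39
grasp_force: 61.2
```

Request:
{"method": "servo_tool", "body": {
  "motion": [-1,-0.15,0.4,0,0,-1,-0.3,0.8,0,0,-1,-0.35,1,0,0,-1,-0.35,1,0,0]
}}

```text
time: 8.28
tool_pos: [0.5071, -0.0872, 0.1327]
tool_rot: [-0.0, 0.983, 0.186, 0.0]
contact_force: [0.4, 0.0, -2.1]
gripper_width: 0.392
grasp_force: 61.4
```

Run:
```python
from h import *
goto(.5129,-.1815,.06,21.7)
```

```text
t 8.28 pos [ 0.5071 -0.0872  0.1327] yaw 21.44 tilt [-1.e-04  7.e-04 -1.e+00] F [ 0.4  0.  -2.1] g 0.392 61.41628861427307
shift [-0.242  0.749  0.605] turn -0.006
```

Next I bring it to 20 mm above its place, then measure it against the jig.

Request:
{"method": "servo_tool", "body": {
  "motion": [-1,-0.1,0.35,0,0,-1,-0.24,0.6,0.2,0,-1,-0.24,0.75,0.4,-0.006,-1,-0.24,0.75,0.6,-0.006,-1,-0.24,0.75,0.6,-0.006]
}}

```text
time: 8.9
tool_pos: [0.5114, -0.1789, 0.0581]
tool_rot: [-0.002, 0.982, 0.19, -0.002]
contact_force: [0.2, 1.3, -2.7]
gripper_width: 0.389
grasp_force: 61.3
```

Run:
```python
from h import *
goto(.5129,-.1815,.042,21.7)
s=manip.state()
im,P=cloud("scene")
cv2.imwrite("pics/s3.png",cv2.resize(im[120:280,270:470,::-1],(750,600)))
r=models.regions_of("scene","dark_sample")[0];print(r["p"],r["pixel"])
Q=P[r["mask"]];Q=Q[~np.isnan(Q[:,0])]
a=np.radians(21.7);d=Q[:,:2]-[.544,-.1325]
U=np.stack([d[:,0]*np.cos(a)+d[:,1]*np.sin(a),-d[:,0]*np.sin(a)+d[:,1]*np.cos(a),Q[:,2]],1)
print((U.min(0)*1e3).round(1),(np.percentile(U,[2,50,98],axis=0)*1e3).round(1))
C=U[U[:,2]<U[:,2].min()+.012]; print("carrier",len(C),(np.percentile(C,[3,97],axis=0)*1e3).round(1))
```

```text
t 8.9 pos [ 0.5114 -0.1789  0.0581] yaw 21.89 tilt [-0.0052  0.0034 -1.    ] F [ 0.2  1.3 -2.7] g 0.389 61.291658878326416
shift [0.004 0.026 0.134] turn 0.004
0.98 [368.2, 190.6]
[ -83.5 -202.2   -2.8] [[-81.7 -46.9  32.8]
 [-55.1 -14.3  53.9]
 [-15.5  -6.6  92.7]]
carrier 3 [[   1.5 -201.2   -2.7]
 [   1.6 -183.9    1. ]]
```

View pics/s3.png

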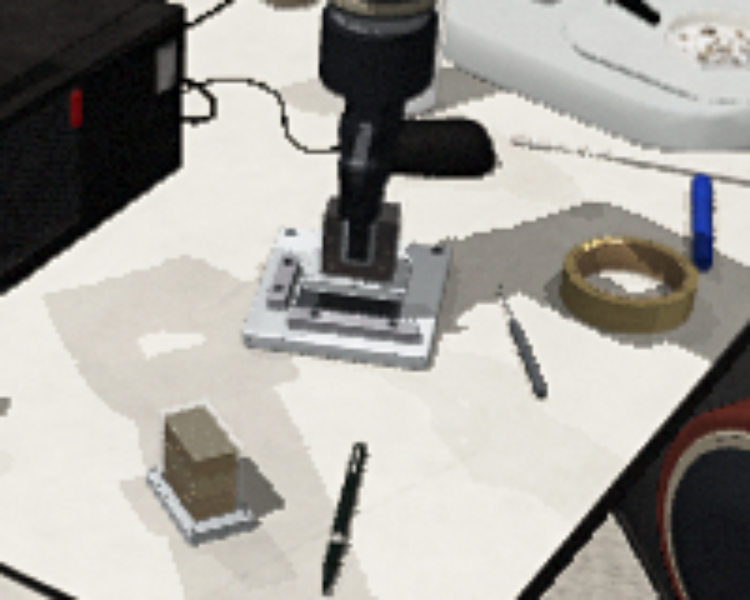

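The block hovers over the jig plate at (360,265), clear of both fences at (285,280) and (355,322). The carrier's edges are about 15 mm and 8 mm from them. I lower it until contact.

Request:
{"method": "servo_tool", "body": {
  "motion": [-1,0,0.02,0.04,0,-1,0,0.02,0.08,0,-1,0,0.02,0.11,0,-1,0,0.02,0.12,0,-1,0,0.02,0.12,0]
}}

```text
time: 9.62
tool_pos: [0.5137, -0.1837, 0.0464]
tool_rot: [-0.0, 0.982, 0.189, -0.0]
contact_force: [0.0, 0.5, -2.5]
gripper_width: 0.388
grasp_force: 61.3
```

Request:
{"method": "servo_tool", "body": {
  "motion": [-1,0,0,0.006,0,-1,0,0,0.012,0,-1,0,0,0.018,0,-1,0,0,0.018,0,-1,0,0,0.018,0]
}}

```text
time: 10.25
tool_pos: [0.5138, -0.1837, 0.0444]
tool_rot: [0.0, 0.982, 0.189, -0.0]
contact_force: [-0.1, -0.1, -3.5]
gripper_width: 0.394
grasp_force: 61.3
```

Request:
{"method": "servo_tool", "body": {
  "motion": [-1,0,0,0.008,0,-1,0,0,0.016,0,-1,0,0,0.024,0,-1,0,0,0.03,0,-1,0,0,0.03,0]
}}

```text
time: 10.88
tool_pos: [0.5137, -0.1837, 0.0407]
tool_rot: [-0.0, 0.982, 0.189, -0.0]
contact_force: [0.0, -0.4, -2.5]
gripper_width: 0.389
grasp_force: 61.3
```

Request:
{"method": "servo_tool", "body": {
  "motion": [-1,0,0,0.005,0,-1,0,0,0.01,0,-1,0,0,0.015,0,-1,0,0,0.015,0]
}}

```text
time: 11.38
tool_pos: [0.5142, -0.1839, 0.0398]
tool_rot: [0.0, 0.982, 0.189, 0.0]
contact_force: [-0.9, 0.3, 5.0]
gripper_width: 0.39
grasp_force: 62.3
```

Request:
{"method": "servo_tool", "body": {
  "motion": [-1,0.02,-0.025,0,0,-1,0.04,-0.05,0,0,-1,0.06,-0.08,0,0,-1,0.06,-0.09,0,0,-1,0.06,-0.09,0,0]
}}

```text
time: 12.0
tool_pos: [0.5176, -0.1712, 0.0399]
tool_rot: [0.001, 0.982, 0.189, 0.001]
contact_force: [2.1, -1.3, 4.9]
gripper_width: 0.391
grasp_force: 62.3
```

```bash
cat >> h.py <<'E'
def rep():
    s=manip.state(); w,a,b,c=s["tool_rot"]; M=R.from_quat([a,b,c,w]).as_matrix()
    d=s["tool_pos"]-[.544,-.1325,.014]; C=R.from_euler("z",21.7,degrees=True).as_matrix()
    print("t",s["time"],"jig pos mm",(C.T@d*1e3).round(2),"F jig",(C.T@s["contact_force"]).round(2),"T jig",(C.T@s["ft_torque"]).round(2),"yaw",np.degrees(np.arctan2(M[1,0],M[0,0])).round(2),"z",(C.T@M[:,2]).round(4),round(s["gripper_width"],3))
E
python3 -c "
from h import *
rep()"
```

```text
t 12.0 jig pos mm [-38.8  -26.18  25.86] F jig [ 1.45 -1.94  4.95] T jig [-0.26  0.06  0.  ] yaw 21.83 z [ 0.0021 -0.0019 -1.    ] 0.391
```

Request:
{"method": "servo_tool", "body": {
  "motion": [-1,0,-0.008,0,0,-1,0,-0.016,0,0,-1,0,-0.024,0,0,-1,0,-0.03,0,0,-1,0,-0.03,0,0]
}}

```text
time: 12.62
tool_pos: [0.5162, -0.168, 0.0399]
tool_rot: [0.001, 0.982, 0.189, 0.001]
contact_force: [1.1, -3.2, 5.8]
gripper_width: 0.388
grasp_force: 62.3
```

```bash
python3 -c "
from h import *
rep()"
```

```text
t 12.625 jig pos mm [-38.94 -22.76  25.86] F jig [-0.13 -3.44  5.78] T jig [-0.36  0.04 -0.06] yaw 21.82 z [ 0.0019 -0.0021 -1.    ] 0.388
```

Request:
{"method": "servo_tool", "body": {
  "motion": [-1,0,-0.005,0,0,-1,0,-0.01,0,0,-1,0,-0.01,0,0]
}}

```text
time: 13.0
tool_pos: [0.5161, -0.1676, 0.0399]
tool_rot: [0.002, 0.982, 0.189, 0.001]
contact_force: [2.8, -4.3, 4.1]
gripper_width: 0.39
grasp_force: 62.1
```

```bash
python3 -c "
from h import *
rep()"
```

```text
t 13.0 jig pos mm [-38.94 -22.27  25.92] F jig [ 0.99 -5.07  4.07] T jig [-0.94 -0.01  0.04] yaw 21.82 z [ 0.0022 -0.0037 -1.    ] 0.39
```

Request:
{"method": "servo_tool", "body": {
  "motion": [-1,0.008,0,0,0,-1,0.016,0,0,0,-1,0.024,0,0,0,-1,0.03,0,0,0,-1,0.03,0,0,0]
}}

```text
time: 13.62
tool_pos: [0.5182, -0.1667, 0.0399]
tool_rot: [0.002, 0.982, 0.189, -0.0]
contact_force: [-2.9, -6.5, 7.9]
gripper_width: 0.393
grasp_force: 62.6
```

```bash
python3 -c "
from h import *
rep()"
```

```text
t 13.625 jig pos mm [-36.65 -22.26  25.89] F jig [-5.14 -4.97  7.95] T jig [-0.8   0.77 -0.  ] yaw 21.84 z [-0.0012 -0.003  -1.    ] 0.393
```

Request:
{"method": "servo_tool", "body": {
  "motion": [-1,0.004,-0.004,0.003,0,-1,0.008,-0.006,0.006,0,-1,0.008,-0.006,0.006,0,-1,0.008,-0.006,0.006,0]
}}

```text
time: 14.12
tool_pos: [0.5189, -0.1664, 0.0399]
tool_rot: [0.002, 0.982, 0.189, -0.0]
contact_force: [-5.3, -8.0, 11.9]
gripper_width: 0.388
grasp_force: 63.3
```

Run:
```python
from h import *
rep()
im,P=cloud("scene")
rep()
cv2.imwrite("pics/s4.png",cv2.resize(im[150:250,310:435,::-1],(750,600),interpolation=cv2.INTER_CUBIC))
for i in range(4): eyes.grab_frame("top"); rep()
```

```text
t 14.125 jig pos mm [-35.9  -22.25  25.9 ] F jig [-7.87 -5.51 11.87] T jig [-0.84  1.08  0.05] yaw 21.84 z [-0.0017 -0.0042 -1.    ] 0.388
t 14.175 jig pos mm [-35.89 -22.25  25.93] F jig [-8.09 -5.68 10.67] T jig [-0.91  1.13  0.03] yaw 21.84 z [-0.0017 -0.0043 -1.    ] 0.385
t 14.225 jig pos mm [-35.9  -22.24  25.91] F jig [-5.99 -5.48 11.91] T jig [-0.89  1.13  0.05] yaw 21.84 z [-0.0017 -0.0042 -1.    ] 0.393
t 14.275 jig pos mm [-35.89 -22.22  25.91] F jig [-7.64 -5.92 11.75] T jig [-0.88  1.09  0.05] yaw 21.84 z [-0.0017 -0.0042 -1.    ] 0.392
t 14.325 jig pos mm [-35.9  -22.25  25.93] F jig [-8.47 -5.53 12.25] T jig [-0.92  1.07  0.02] yaw 21.84 z [-0.0017 -0.0043 -1.    ] 0.389
t 14.375 jig pos mm [-35.9  -22.25  25.92] F jig [-8.29 -5.31 10.63] T jig [-0.9   1.18  0.01] yaw 21.84 z [-0.0017 -0.0043 -1.    ] 0.385
```

View pics/s4.png

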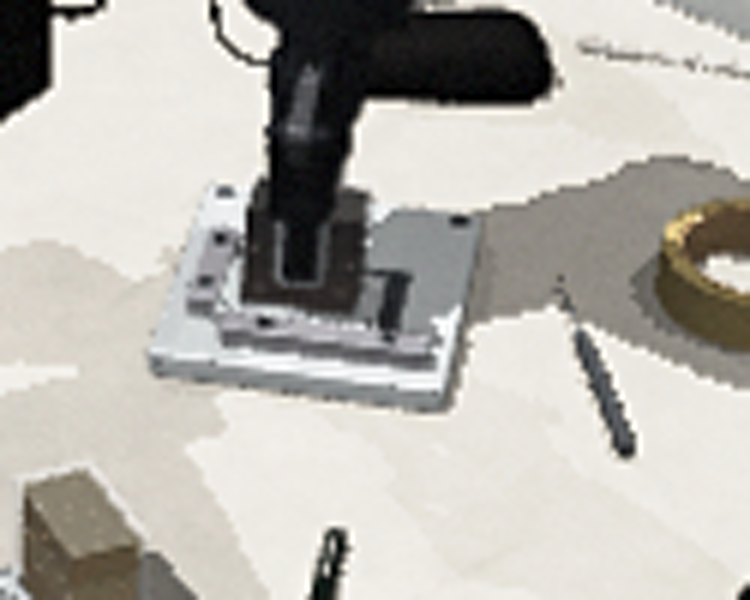

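The block stands inside the corner at (305,250) in the crop. Its front carrier edge is behind the long fence at (330,335) and its left end is by the stop fence at (210,265). The x contact felt soft, so I push a little further to test it.

Request:
{"method": "servo_tool", "body": {
  "motion": [-1,0.004,0,0,0,-1,0.008,0,0,0,-1,0.008,0,0,0]
}}

```text
time: 14.75
tool_pos: [0.5189, -0.1664, 0.04]
tool_rot: [0.002, 0.982, 0.19, -0.002]
contact_force: [-8.3, -8.7, 14.6]
gripper_width: 0.393
grasp_force: 63.3
```

Run:
```python
from h import *
rep()
im,P=cloud("scene"); r=models.regions_of("scene","dark_sample")[0]; rep()
C=R.from_euler("z",21.7,degrees=True).as_matrix()
U=((P-[.544,-.1325,.014])@C)*1e3
# carrier top (z~10) profile and fence along x; resin face facing camera (+v side) 
m=r["mask"]; Q=U[m]; Q=Q[~np.isnan(Q[:,0])]
f=Q[(Q[:,2]>14)&(Q[:,2]<58)]
print("resin",len(f),np.percentile(f,[2,50,98],axis=0).round(1).tolist())
for z in (18,28,38,48):
    g=f[abs(f[:,2]-z)<5]; print(z,len(g),np.percentile(g,[3,50,97],axis=0).round(1).tolist() if len(g) else 0)
g=U[(abs(U[...,1]+20)<30)&(U[...,0]>-90)&(U[...,0]<20)&(U[...,2]>5)&(U[...,2]<13)]
H=np.histogram2d(g[:,0],g[:,1],bins=[np.arange(-90,25,5),np.arange(-50,16,5)])[0].astype(int); print(H)
```

```text
t 14.75 jig pos mm [-35.82 -22.25  25.97] F jig [-10.94  -4.99  14.6 ] T jig [-0.88  1.67 -0.03] yaw 21.85 z [-0.0041 -0.0039 -1.    ] 0.393
t 14.85 jig pos mm [-35.81 -22.25  25.99] F jig [-10.92  -5.68  13.89] T jig [-0.83  1.72 -0.  ] yaw 21.84 z [-0.004  -0.0039 -1.    ] 0.387
resin 237 [[-64.6, -34.4, 14.8], [-44.4, -6.0, 35.6], [-9.6, -0.8, 57.9]]
18 61 [[-64.6, -14.8, 14.1], [-38.3, -4.9, 18.0], [-11.4, -1.7, 22.4]]
28 47 [[-64.5, -16.9, 23.5], [-26.0, -5.5, 28.6], [-9.5, -0.6, 32.6]]
38 43 [[-64.5, -18.7, 33.2], [-51.1, -5.7, 37.8], [-10.9, -1.2, 42.1]]
48 42 [[-64.5, -29.7, 43.1], [-52.3, -6.0, 46.7], [-11.2, -2.2, 51.9]]
[[0 0 0 0 0 0 0 0 0 0 1 4 0]
 [0 0 0 0 0 0 0 0 0 0 0 3 0]
 [0 0 0 0 0 0 0 0 0 0 2 2 0]
 [0 1 0 1 0 1 1 1 2 0 2 2 0]
 [0 1 3 4 0 2 2 1 3 3 1 2 0]
 [0 0 1 0 0 0 0 1 1 3 3 2 0]
 [0 0 0 0 0 0 0 0 2 4 1 1 0]
 [0 0 0 0 0 0 0 0 3 2 3 1 0]
 [0 0 0 0 0 0 0 0 2 3 3 1 0]
 [0 0 0 0 0 0 0 0 3 4 2 1 0]
 [0 0 0 0 0 0 0 1 1 3 1 2 0]
 [0 0 0 0 0 0 0 0 2 3 2 1 0]
 [0 0 0 0 0 0 0 0 2 3 2 2 0]
 [0 0 0 0 0 0 0 0 1 3 1 3 0]
 [0 0 0 0 0 0 0 0 1 3 2 5 0]
 [0 0 0 0 0 0 0 0 4 0 2 3 0]
 [0 0 0 0 0 1 0 3 1 2 2 2 0]
 [0 2 0 3 2 1 3 1 1 3 1 0 0]
 [1 2 3 1 2 1 2 2 2 1 0 0 0]
 [2 0 5 0 0 3 1 4 1 2 0 0 0]
 [1 0 1 1 0 1 1 0 2 0 0 0 0]
 [0 0 0 0 0 0 0 0 0 0 0 0 0]]
```

Request:
{"method": "servo_tool", "body": {
  "motion": [-1,0,-0.004,0,0,-1,0,-0.008,0,0,-1,0,-0.008,0,0,-1,0,-0.008,0,0]
}}

```text
time: 15.35
tool_pos: [0.5189, -0.1663, 0.04]
tool_rot: [0.003, 0.982, 0.19, -0.001]
contact_force: [-7.0, -11.4, 11.5]
gripper_width: 0.391
grasp_force: 63.2
```

Run:
```python
from h import *
rep()
for i in range(5): eyes.grab_frame("top"); rep()
```

```text
t 15.35 jig pos mm [-35.78 -22.16  26.01] F jig [-10.69  -8.    11.54] T jig [-1.33  1.75  0.  ] yaw 21.85 z [-0.0036 -0.0059 -1.    ] 0.391
t 15.4 jig pos mm [-35.81 -22.15  26.  ] F jig [-10.57  -8.31  12.36] T jig [-1.36  1.69  0.  ] yaw 21.85 z [-0.0037 -0.0059 -1.    ] 0.387
t 15.45 jig pos mm [-35.79 -22.17  26.02] F jig [-10.99  -8.61  12.35] T jig [-1.35  1.64  0.01] yaw 21.85 z [-0.0037 -0.006  -1.    ] 0.392
t 15.5 jig pos mm [-35.79 -22.17  26.02] F jig [-10.83  -8.78  12.05] T jig [-1.35  1.68  0.01] yaw 21.85 z [-0.0037 -0.0059 -1.    ] 0.393
t 15.55 jig pos mm [-35.79 -22.17  26.01] F jig [-11.01  -8.45  12.03] T jig [-1.36  1.66 -0.03] yaw 21.85 z [-0.0037 -0.0059 -1.    ] 0.387
t 15.6 jig pos mm [-35.8  -22.17  26.  ] F jig [-10.68  -8.83  11.96] T jig [-1.37  1.74 -0.04] yaw 21.85 z [-0.0037 -0.006  -1.    ] 0.39
```

Both contacts are stiff and steady at about 11 N and 8.5 N, with the block pressed down on the plate. I hand the job in.

```bash
python3 -c "
from h import *
print(job_done()); rep()"
```

```text
the job is handed in; nothing more can be done
None
the job is handed in; nothing more can be done
```

The dark sample is upright in the jig corner, still gripped and pressed on both fences (about 11 N on the stop fence, 8.5 N on the long fence by wrist force), and handed in at 15.6 s; the verdict was not shown.

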